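# Open the salvage bin with its sticky spring lock

### The job

A wound copper coil has been parked over the lock post of the steel bin: slide it straight up off the post and stand it upright on the rubber mat. Then take the wing-bow key (not the round-bow one) from the wooden block, push it fully home in the lock past the sticky pins, and turn it a quarter turn clockwise so the lid lifts. The lock springs back, so finish still gripping the key and holding it turned; do not knock the other things about.

Things in the scene. Friction and masses are not known exactly. Their poses are not given: they have to be found in the camera images.
- lock: steel bin with its lock, one fixed body. Origin on the lock's vertical key axis at table level, z up. Lock post: upright rectangular steel post, 26 mm (x) by 22 mm (y) about the origin, top at z = 52 mm, on a base plate 100 x 100 mm, 12 mm thick. With the key home (collar down on the post's top) the key's origin is at z = 21 mm
- keyway (a point): centre of the keyway's mouth in the post's top (axes as the lock's): slot 16 mm along x by 6 mm along y, edges chamfered 2 mm. The top 8 mm is a fixed slot: the key turns only when within 2 mm of home, 31 mm deep. Two pairs of spring pins, met at tip depths of about 14 and 22 mm, stick: about 5 to 15 N downward is needed at each; twists of up to 5 degrees help
- bin_top (a point): middle of the bin's rim, 48 mm up, 145 mm on the +x side of the key axis. Bin 160 mm (x) by 170 mm (y), its near wall 65 mm from the key axis. Its flat steel lid is hinged along the far (+x) rim; lifted by the lock, the lid's near edge rises to about 105 mm above the table
- plug (a joint): the lock's hidden rotor: 0 at rest (key goes in with its blade along the lock's x), grows as the key turns clockwise seen from above, stop at 1.65 rad. A spring and the lid's weight turn it back when the key is let go: about 0.1 N m at a quarter turn. Key and rotor have up to about 0.15 rad of play
- bin_lid (a joint): the bin's lid: 0 shut; it is lifted by the lock to 0.2 of the rotor's angle (0.31 rad at a quarter turn)
- coil: copper coil on a black-flanged bobbin: ring of 64 mm outer diameter at the flanges (top and bottom 5 mm; 61 mm at the winding), bore 38 mm, 52 mm high, 0.25 to 0.45 kg. Origin at the centre of its underside, z along its axis. Starts round the lock post, on the base plate (12 mm up), 12 mm higher than the post: lift it over 42 mm to clear the post
- mat: black rubber mat, 150 x 150 mm, 4 mm thick, fixed flat on the plywood. Origin at the centre of its underside
- key: the right key, steel, 0.06 kg, standing blade down in the block, collar on its top. Origin at the blade's tip on the axis, z up, x across blade and bow. Blade 14 (x) by 4 mm (y), 20 mm long, rounded nose; 5 mm round shank to z = 31; collar 22 mm across, z = 31 to 35; rectangular wing bow 40 (x) by 10 mm (y), z = 35 to 65: grip it across its 10 mm
- other_key: a key for another lock, left alone: as the right key, but with a round bow 34 mm across and a 17 mm blade that does not fit. Same origin and axes
- keyblock: wooden offcut 150 x 50 x 40 mm, fixed; two upright slots 80 mm apart along its x (at x = -40 and +40 mm) hold the two keys, either way round, bows along its x. Origin at the centre of its underside
- pedal: steel bicycle pedal, 90 x 70 x 25 mm, bystander; origin under its centre
- valve: white plastic ball valve, 100 mm long, 60 mm high, bystander; origin under its centre
- seal: dark grey rubber pump seal, flat ring 64 mm across, 9 mm high, bystander; origin under its centre
- lamp: red ceramic lamp base, 110 mm across, 120 mm high, bystander; origin under its centre
- mirror: chrome motorcycle mirror, 104 mm across, lying face up with its stalk, bystander; origin under the glass's centre

How it is judged (in metres and radians):
On the way, in this order (a step that is already met when the one before it is completed fails the run):
1. the coil stands upright on the mat, let go (x of coil in the frame of mat between -0.07 and 0.07 m and y of coil in the frame of mat between -0.07 and 0.07 m and height (world z) of coil below 0.009 m and angle between coil's own z axis and vertical below 0.1 rad and contact force between coil and the fingers below 0.1 N and linear speed of coil below 0.03 m/s), for 0.2 s.
2. the wing key is fully home in the lock (z of key in the frame of lock below 0.0235 m and horizontal distance between key and lock below 0.004 m and angle between key's own z axis and vertical below 0.15 rad), for 0.1 s.
3. the key has turned the lock a quarter and the lid has lifted (value of joint plug above 1.3 rad and value of joint bin_lid above 0.22 rad), for 0.3 s.
At the end, for the whole second after the job is handed in: The wing key is in the lock with its collar within 3.5 mm of the post top and on the axis within 4 mm, gripped by the fingers (over 1 N), the rotor held past 1.3 rad (75 degrees) and the lid lifted past 0.22 rad; the coil stands upright (within 0.1 rad) with its centre on the mat (all of step 3 and z of key in the frame of lock below 0.0245 m and horizontal distance between key and lock below 0.004 m and contact force between key and the fingers above 1 N and x of coil in the frame of mat between -0.07 and 0.07 m and y of coil in the frame of mat between -0.07 and 0.07 m and height (world z) of coil below 0.009 m and angle between coil's own z axis and vertical below 0.1 rad); the arm keeps its last pose, push and grip.
It fails at once if a bystander is knocked away (over 40 mm) or the other key is taken from the block (over 15 mm) (distance of any of pedal, valve, seal, lamp, mirror from where it was at the start of the episode above 0.04 m or distance of other_key from where it was at the start of the episode above 0.015 m).
It also fails if it takes over 72 s, if anything falls off the work surface, if the arm or the gripper's body presses on something with over 40 N, if the wrist force passes 120 N, or if a joint passes its speed limit or range.

### The arm

A 7-joint arm with a two-finger parallel gripper is mounted at the origin on the work surface. World frame = base frame: x ahead of the robot, y to its left, z up, the work surface at z = 0. Lengths are in mm, angles in rad, forces in N, time in s.
With the tool pointing down it reaches from about 350 to 900 mm from the base axis. Payload 19.9 kg.
Tool frame: the origin (TCP) lies at the centre of the arm's flange, where the gripper is bolted on; the fingertips stand bot.tcp_to_tips ahead of it and the grasp point (between the pads) lies 180 mm ahead of it (bot.tcp_to_tips is the distance from the TCP to the fingertips, in mm); z points along the fingers, y is the line along which they close (so a half turn about z gives the same grasp; the last joint's range is limited). The gripper opens to 94 mm and grips with 3 to 60 N. Pads are 16 mm wide; open, the fingers measure 119 mm over their backs; the gripper's body (75 mm by 177 mm) begins 78 mm behind the grasp point.
Start: joints at [-1.256, 0.417, -0.01, 1.614, 0.005, 1.111, -0.053], TCP at [218.285, 585.637, 404.625] pointing down, gripper open.
Joint ranges: [-2.81, 2.81], [-0.39, 2.02], [-1.27, 1.25], [0.06, 2.57], [-1.19, 4.33], [0.19, 2], [-2.82, 2.82]. Speed limits (rad/s): [1.89, 1.89, 2.39, 2.39, 3.01, 3.01, 3.01].

### API

Orientations are given as a unit quaternion [x, y, z, w].
In Python, from rig import monitor, eyes, bot gives the robot as it stands.
- The arm moves only by the tool step_arm, never from a script. Its argument "series" is a list of rows, each a list of 7 numbers: the opening, from 0 (shut) to 1 (fully open), then the shift along the tool's x, y, z in m, then the turn, a rotation vector about the tool's x, y, z in rad. In form: [[hand, x, y, z, rx, ry, rz], ...]. A call has exactly 10 rows; each row shifts and turns the commanded pose from where the row before left it, along the tool's axes as they then stand; what a row does not reach is not made up. A row lasts 1/8 s, in which the tool goes at most 62.5 mm and 10.7 degrees, less where a joint would pass 70% of its speed; a pose out of reach is approached as far as the arm can. A call with a gripper value outside its range is refused whole. The fingers move at their own pace and stop on an object; the grip force is fixed at half the most. Time passes only in rows, so rows that do not move let the fingers close, or fill a call up. It gives the time, the measured TCP pose, the force, the opening and the grip force at its end, in the units of the state.
- monitor.get_state(): the state, without advancing time (a new reading comes with each control period).
- eyes.snapshot(name): name is "side" or "top" or "wrist"; returns a dict with "img" (480x640x3 uint8, blue, green, red), "fx", "fy", "cx", "cy" (pixels), "k1" (the pictures are not rectified: a ray, as slopes to the right and down, at radius r is drawn at 1 + k1 r^2 times it, then the intrinsics apply), "origin" and "attitude" of the camera in the world; the wrist camera has in their place "tool_from_camera" (4x4, takes a point from camera to tool coordinates, whose origin is the TCP and whose axes are the flange's). Camera axes: x right, y down, z forward; pixel columns grow to the right and rows downward; lengths in mm; the calibration is good to about 2 mm. A picture is of the moment at which its call begins: read the wrist's pose just before it. There is no depth.
- bot.sign_off(): hands the job in; it is judged then, once.
The state is a dict: "time": time; "qpos": joint angles; "joint_velocities": joint speeds; "joint_torque": joint torques, N m; "tool_pos": TCP position; "ee_rot": TCP orientation; "force": force on the tool from outside, world axes, zero at the start; "wrist_torque": the same for the moment, N m; "finger_gap": finger opening in mm; "finger_force": force on a finger pad.
Only numpy, scipy, OpenCV 4.12 (cv2) and the standard library are available. Lean on these libraries where they do the work, as an engineer would, in place of code of your own. Each camera call takes 0.05 s, during which the arm holds its last target. There are 200 camera calls.

## Working session

There is one attempt and no reset: what is moved stays moved. The work goes in short steps, Python scripts to look and compute and a tool call to move; the robot and the scene stay as the last step left them, time stands still between calls to the robot, and variables do not carry over. Pictures are saved under pics/ and viewed, at most 13 in all, crops included, and the job is handed in when it is done.

Besides the shell and the picture viewer there is one more tool, called after "Request:" as name([rows], argument=value, ...), one row to a line, values as JSON. step_arm: Moves the arm, as the interface text tells. Its arguments: {"type":"object","properties":{"series":{"type":"array"}},"required":["series"]}

```bash
mkdir -p pics
cat > h.py <<'E'
import numpy as np, cv2, json
from scipy.spatial.transform import Rotation as R
from rig import monitor, eyes, bot
def snap(name):
    st=monitor.get_state(); s=eyes.snapshot(name)
    if name=='wrist':
        T=np.array(s['tool_from_camera']); Rt=R.from_quat(st['ee_rot']).as_matrix()
        s['Rm']=Rt@T[:3,:3]; s['o']=Rt@T[:3,3]+np.array(st['tool_pos'])
    else:
        a=np.array(s['attitude']); s['Rm']=a if a.shape==(3,3) else R.from_quat(a).as_matrix(); s['o']=np.array(s['origin'])
    return s
def ray(s,u,v):
    d=np.array([(u-s['cx'])/s['fx'],(v-s['cy'])/s['fy']]); p=d.copy()
    for _ in range(30): p=d/(1+s['k1']*(p@p))
    return s['Rm']@np.array([p[0],p[1],1.])
def at(s,u,v,z):
    d=ray(s,u,v); return s['o']+d*(z-s['o'][2])/d[2]
def proj(s,P):
    c=s['Rm'].T@(np.array(P,float)-s['o']); p=c[:2]/c[2]; p=p*(1+s['k1']*(p@p))
    return p*[s['fx'],s['fy']]+[s['cx'],s['cy']]
def save(name,f):
    s=snap(name); cv2.imwrite(f'pics/{f}.png',s['img'])
    import pickle; pickle.dump(s,open(f'pics/{f}.pkl','wb')); return s
def load(f):
    import pickle; return pickle.load(open(f'pics/{f}.pkl','rb'))
E
python3 - <<'E'
from h import *
for n in ['top','side']:
    s=save(n,n+'0'); print({k:v for k,v in s.items() if k!='img'})
st=monitor.get_state(); print(st, bot.tcp_to_tips)
E
```

```text
{'fx': 598.6470394977617, 'fy': 598.6470394977617, 'cx': 316.3171426323914, 'cy': 231.9691881582973, 'k1': -0.1132512856241223, 'origin': array([4.10492465e+02, 1.30780374e+00, 1.47300929e+03]), 'attitude': array([ 0.71066418, -0.70154709,  0.0363692 , -0.03828037]), 'Rm': array([[ 0.01301793, -0.99434432,  0.10540354],
       [-0.99991323, -0.0127326 ,  0.00337956],
       [-0.00201839, -0.10543839, -0.99442379]]), 'o': array([4.10492465e+02, 1.30780374e+00, 1.47300929e+03])}
{'fx': 520.2541289111726, 'fy': 520.2541289111726, 'cx': 315.043769208861, 'cy': 234.96507312644928, 'k1': -0.06630972044786057, 'origin': array([  16.03665584, -693.23660716,  594.80611286]), 'attitude': array([ 0.81704635, -0.27581886,  0.16716231, -0.47792885]), 'Rm': array([[ 0.79196144, -0.2909302 ,  0.53680228],
       [-0.61049696, -0.39101595,  0.68876701],
       [ 0.00951513, -0.87319308, -0.48728156]]), 'o': array([  16.03665584, -693.23660716,  594.80611286])}
{'time': 0.1, 'qpos': array([-1.25549983,  0.41790279, -0.01030024,  1.61409449,  0.00468371,
        1.11071175, -0.05299767]), 'joint_velocities': array([ 0.00044993, -0.00086878,  0.00087979, -0.00226962, -0.00035375,
        0.00022242, -0.00050121]), 'joint_torque': array([ 2.86200433e-03, -8.52593064e+01,  6.41069524e-01, -4.26692498e+01,
       -4.87990596e-02,  1.63997943e-02, -1.05966555e-05]), 'tool_pos': array([218.24902655, 585.52931885, 404.10309879]), 'ee_rot': array([ 1.77453213e-01,  9.84129086e-01, -5.42779895e-04, -6.12853608e-05]), 'force': array([-0.60149982,  0.22828357,  0.05011139]), 'wrist_torque': array([-0.01746825,  0.03377062, -0.02941576]), 'finger_force': 0.0, 'finger_gap': 94.09244415473782} 199.2
```

View pics/top0.png

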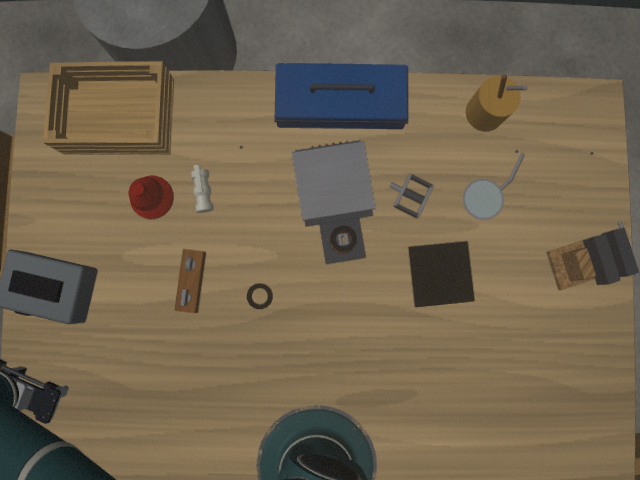

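View pics/side0.png

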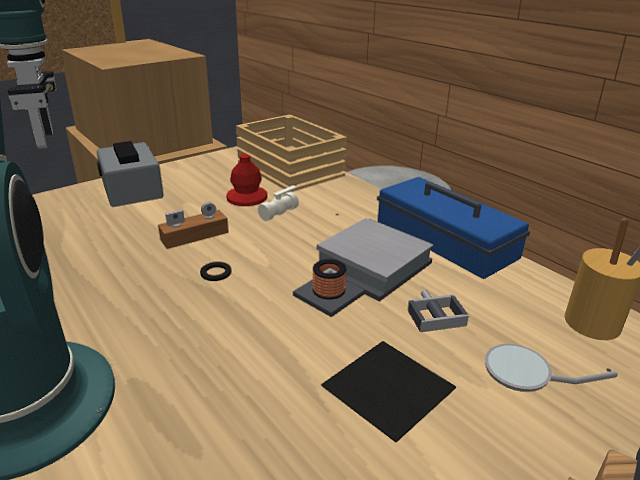

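Top view: coil at about (344,238), the lock plate below the bin, mat at (442,273), and the block at (190,281) with keys at (191,263) and (186,297). In the side view the rectangular wing bow is the left, nearer key, so it's the one at (186,297) in the top view. Next I'll zoom in.

Run:
```python
from h import *
s=load('top0'); im=s['img']
a=cv2.resize(im[200:275,290:390],None,fx=4,fy=4,interpolation=cv2.INTER_CUBIC)
b=cv2.resize(im[240:315,150:250],None,fx=4,fy=4,interpolation=cv2.INTER_CUBIC)
t=load('side0')['img']; c=cv2.resize(t[190:265,145:245],None,fx=4,fy=4,interpolation=cv2.INTER_CUBIC)
d=cv2.resize(t[245:320,280:380],None,fx=4,fy=4,interpolation=cv2.INTER_CUBIC)
cv2.imwrite('pics/z.png',np.vstack([np.hstack([a,b]),np.hstack([c,d])]))
for n,u,v,z in [('coil',344,238,64),('mat',442,273,4),('keyA',186,297,70),('keyB',191,263,70),('blk',190,281,40)]: print(n,at(s,u,v,z).round(1))
# mat
g=cv2.cvtColor(im,cv2.COLOR_BGR2GRAY); m=np.zeros_like(g); m[235:312,400:482]=(g[235:312,400:482]<60)*255
cs=max(cv2.findContours(m,0,2)[0],key=cv2.contourArea); r=cv2.minAreaRect(cs); print(r)
P=np.array([at(s,*p,4)[:2] for p in cv2.boxPoints(r)]); print(P.round(1),P.mean(0))
```

```text
coil [546.3 -59.5  64. ]
mat [ 468.6 -304.5    4. ]
keyA [401.8 309.9  70. ]
keyB [481.9 300.5  70. ]
blk [440.1 308.   40. ]
((441.0723876953125, 273.69940185546875), (60.47039794921875, 59.544307708740234), 84.0938491821289)
[[ 532.6 -221.2]
 [ 549.6 -369.2]
 [ 401.1 -383.2]
 [ 385.1 -236.4]] [ 467.10370425 -302.5245973 ]
```

View pics/z.png

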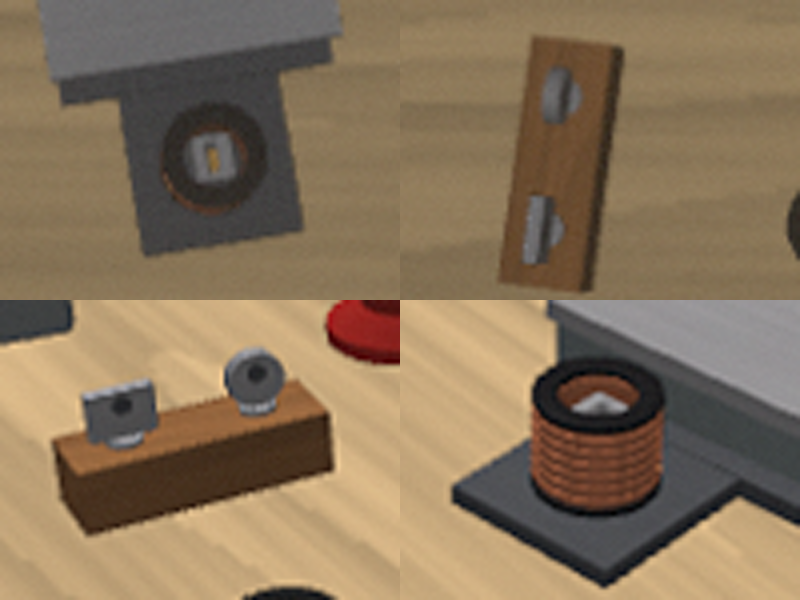

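The crops confirm it: the rectangular wing bow is at (540,228) in the top-right crop and the lower-left crop agrees. The plate edges give a lock yaw of about +9.5°. I'll move above the coil.

Request:
step_arm([
  [1,-0.0444,-0.0408,0,0,0,0],
  [1,-0.0444,-0.0408,0,0,0,0],
  [1,-0.0444,-0.0408,0,0,0,0],
  [1,-0.0444,-0.0408,0,0,0,0],
  [1,-0.0444,-0.0408,0,0,0,0],
  [1,-0.0444,-0.0408,0,0,0,0],
  [1,-0.0444,-0.0408,0,0,0,0],
  [1,-0.0444,-0.0408,0,0,0,0],
  [1,-0.0444,-0.0408,0,0,0,0],
  [1,-0.0444,-0.0408,0,0,0,0],
])

```text
time: 1.35
tool_pos: [492.3, 46.4, 404.7]
ee_rot: [0.177, 0.984, 0.0, 0.0]
force: [0.5, 1.3, 0.5]
finger_gap: 94.0
finger_force: 0.0
```

Request:
step_arm([
  [1,-0.0444,-0.0408,0,0,0,-0.15],
  [1,0,0,0,0,0,-0.17],
  [1,0,0,0,0,0,-0.17],
  [1,0,0,0,0,0,-0.03],
  [1,0,0,0,0,0,0],
  [1,0,0,0,0,0,0],
  [1,0,0,0,0,0,0],
  [1,0,0,0,0,0,0],
  [1,0,0,0,0,0,0],
  [1,0,0,0,0,0,0],
])

```text
time: 2.6
tool_pos: [517.5, -1.6, 404.7]
ee_rot: [-0.076, 0.997, -0.0, 0.0]
force: [-0.4, 0.4, 0.7]
finger_gap: 94.0
finger_force: 0.0
```

```bash
cat >> h.py <<'E'
def to(p,yawy):
    "total tool-frame shift (m) and rz to reach TCP p with tool y at world yaw yawy deg (mod 180), shift in present axes"
    st=monitor.get_state(); M=R.from_quat(st['ee_rot']).as_matrix()
    d=M.T@(np.array(p)-st['tool_pos'])/1000; y=np.degrees(np.arctan2(M[1,1],M[0,1]))
    a=-((yawy-y+90)%180-90); tilt=np.cross(M[:,2],[0,0,-1])
    print('t',round(float(st['time']),2),'pos',st['tool_pos'].round(1),'yawy',y.round(2),'shift',d.round(4),'rz',np.radians(a).round(4),'tilt(tool)',(M.T@tilt).round(4),'F',st['force'].round(1),'gap',round(float(st['finger_gap']),1),round(float(st['finger_force']),1),'q7',st['qpos'][6].round(2))
E
python3 - <<'E'
from h import *
s=save('wrist','w1'); to([546,-59.5,404],99.5)
for z in (12,64): print(proj(s,[546,-59.5,z]))
E
```

```text
t 2.65 pos [517.5  -1.6 404.7] yawy 98.75 shift [-0.0194 -0.0616  0.0007] rz -0.0131 tilt(tool) [-0. -0.  0.] F [ 0.5 -0.8 -0.3] gap 93.9 0.0 q7 1.75
[263.63130924 241.25327964]
[255.4249306  253.90412859]
```

View pics/w1.png

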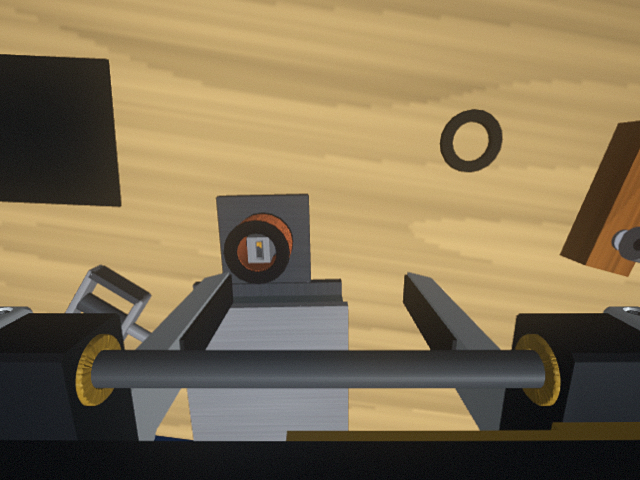

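Wrist view: the coil's black top flange is centred at about (257,252), the post top at (259,249), and the plate corners at (217,196) and (308,194). That agrees with the top camera, so I'll refine.

Run:
```python
from h import *
s=load('w1'); im=s['img']
g=cv2.cvtColor(im,cv2.COLOR_BGR2GRAY); 
m=np.zeros_like(g); m[215:290,218:300]=(g[215:290,218:300]<45)*255
c=max(cv2.findContours(m,0,2)[0],key=cv2.contourArea); (u,v),ax,_=cv2.fitEllipse(cv2.convexHull(c)); print(u,v,ax,'coil',at(s,u,v,64))
# post top bright
m=np.zeros_like(g); m[233:266,245:272]=(g[233:266,245:272]>140)*255
c=max(cv2.findContours(m,0,2)[0],key=cv2.contourArea); r=cv2.minAreaRect(cv2.convexHull(c)); print(r,'post',at(s,*r[0],52))
for p in [(217,196),(308,194),(310,280)]: print('corner',at(s,*p,12).round(1))
P=[at(s,*p,12) for p in [(217,196),(308,194),(310,280)]]
e=P[0]-P[1]; print('y edge',np.linalg.norm(e),np.degrees(np.arctan2(-e[1],-e[0])))
t=load('top0')
q=[at(t,290+a/4,200+b/4,12) for a,b in [(145,256),(302,229)]]
e=q[0]-q[1];print(np.linalg.norm(e),np.degrees(np.arctan2(e[1],e[0])))
yaw=np.radians(9); mid=(P[0]+P[1])/2; print('axis from plate',mid+50*np.array([np.cos(yaw),np.sin(yaw),0]), (q[0]+q[1])/2+50*np.array([np.cos(yaw),np.sin(yaw),0]))
```

```text
256.28631591796875 252.04690551757812 (62.40501022338867, 65.23554992675781) coil [544.04127185 -58.88605981  64.        ]
((258.0, 249.5), (23.0, 22.0), 90.0) post [544.75129202 -59.17252512  52.        ]
corner [ 504.1 -114.5   12. ]
corner [487.3 -18.6  12. ]
corner [582.9  -2.3  12. ]
y edge 97.33387316845152 99.95143391749613
97.41363553892145 100.4654561138429
axis from plate [545.08065061 -58.75896102  12.        ] [545.27030836 -59.07094175  12.        ]
```

Request:
step_arm([
  [1,-0.0092,-0.0304,0,0,0,0],
  [1,-0.0092,-0.0304,0,0,0,0],
  [1,0,0,0.05,0,0,-0.018],
  [1,0,0,0.05,0,0,0],
  [1,0,0,0.04,0,0,0],
  [1,0,0,0.025,0,0,0],
  [1,0,0,0.0177,0,0,0],
  [1,0,0,0,0,0,0],
  [1,0,0,0,0,0,0],
  [1,0,0,0,0,0,0],
])

```text
time: 3.9
tool_pos: [545.2, -58.9, 223.0]
ee_rot: [-0.085, 0.996, -0.0, 0.001]
force: [0.1, 0.0, -0.4]
finger_gap: 93.9
finger_force: 0.0
```

Run:
```python
from h import *
to([545,-59,222],99.8)
```

```text
t 3.9 pos [545.2 -58.9 223. ] yawy 99.79 shift [ 0.0002 -0.0001  0.001 ] rz -0.0002 tilt(tool) [-0.0002  0.0015  0.    ] F [ 0.1  0.  -0.4] gap 93.9 0.0 q7 2.0
```

Request:
step_arm([
  [0,0,0,0,0,0,0],
  [0,0,0,0,0,0,0],
  [0,0,0,0,0,0,0],
  [0,0,0,0,0,0,0],
  [0,0,0,0,0,0,0],
  [0,0,0,0,0,0,0],
  [0,0,0,-0.005,0,0,0],
  [0,0,0,-0.01,0,0,0],
  [0,0,0,-0.015,0,0,0],
  [0,0,0,-0.015,0,0,0],
])

```text
time: 5.15
tool_pos: [545.0, -58.9, 268.4]
ee_rot: [-0.085, 0.996, -0.0, 0.0]
force: [-0.0, 0.3, -1.7]
finger_gap: 63.2
finger_force: 30.0
```

Request:
step_arm([
  [0,0,0,-0.015,0,0,0],
  [0,0,0,-0.015,0,0,0],
  [0,0,0,-0.015,0,0,0],
  [0,0,0,-0.01,0,0,0],
  [0,0,0,0,0,0,0],
  [0,0,0,0,0,0,0],
  [0,0,0,0,0,0,0],
  [0,0,0,0,0,0,0],
  [0,0,0,0,0,0,0],
  [0,0,0,0,0,0,0],
])

```text
time: 6.4
tool_pos: [544.9, -58.9, 322.0]
ee_rot: [-0.085, 0.996, -0.0, -0.0]
force: [0.2, -0.4, -2.6]
finger_gap: 63.0
finger_force: 30.0
```

Run:
```python
from h import *
save('side','side1'); save('wrist','w2'); to([467,-302.5,324],99.8)
a=load('side1')['img'][150:450,200:520]; b=cv2.resize(load('w2')['img'][100:480,100:580],(400,316))
cv2.imwrite('pics/c1.png',np.hstack([cv2.resize(a,(400,316)),b]))
```

```text
t 6.5 pos [544.9 -58.9 322. ] yawy 99.79 shift [ 0.1182 -0.2268 -0.002 ] rz -0.0003 tilt(tool) [-0.     -0.0001  0.    ] F [ 0.1  0.9 -3.2] gap 63.2 30.0 q7 1.95
```

View pics/c1.png

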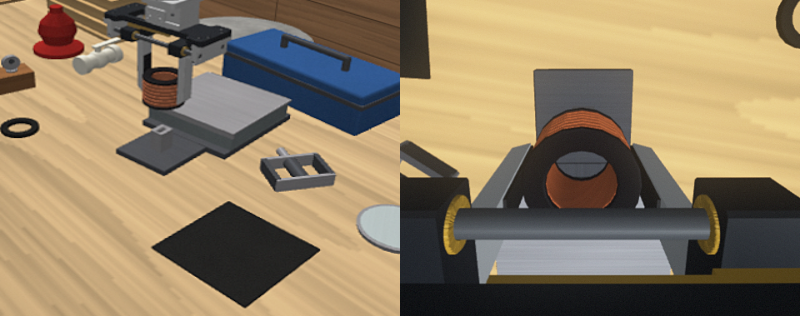

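The coil is lifted clear of the post and hangs upright in the grip. Now I'll carry it to the mat.

Request:
step_arm([
  [0,0.012,-0.023,0,0,0,0],
  [0,0.0236,-0.0454,0,0,0,0],
  [0,0.0236,-0.0454,0,0,0,0],
  [0,0.0236,-0.0454,0,0,0,0],
  [0,0.0236,-0.0454,0,0,0,0],
  [0,0.012,-0.0222,0,0,0,0],
  [0,0,0,0,0,0,0],
  [0,0,0,0.025,0,0,0],
  [0,0,0,0.03,0,0,0],
  [0,0,0,0.025,0,0,0],
])

```text
time: 7.75
tool_pos: [467.2, -301.4, 241.0]
ee_rot: [-0.086, 0.996, 0.0, -0.0]
force: [0.1, -0.6, -2.2]
finger_gap: 63.3
finger_force: 30.0
```

Request:
step_arm([
  [0,0,0,0.015,0,0,0],
  [0,0,0,0.005,0,0,0],
  [0,0,0,0.003,0,0,0],
  [0,0,0,0.002,0,0,0],
  [0,0,0,0.001,0,0,0],
  [0,0,0,0,0,0,0],
  [0,0,0,0,0,0,0],
  [0,0,0,0,0,0,0],
  [0,0,0,0,0,0,0],
  [0,0,0,0,0,0,0],
])

```text
time: 9.0
tool_pos: [466.8, -302.5, 216.0]
ee_rot: [-0.085, 0.996, -0.0, -0.0]
force: [-0.1, -0.3, -2.5]
finger_gap: 63.2
finger_force: 30.0
```

Request:
step_arm([
  [0,0,0,0.0008,0,0,0],
  [0,0,0,0.0006,0,0,0],
  [0,0,0,0,0,0,0],
  [1,0,0,0,0,0,0],
  [1,0,0,0,0,0,0],
  [1,0,0,0,0,0,0],
  [1,0,0,0,0,0,0],
  [1,0,0,0,0,0,0],
  [1,0,0,0,0,0,0],
  [1,0,0,0,0,0,0],
])

```text
time: 10.25
tool_pos: [466.8, -302.5, 214.6]
ee_rot: [-0.085, 0.996, -0.0, -0.0]
force: [0.4, -0.0, 0.5]
finger_gap: 94.1
finger_force: 0.0
```

Request:
step_arm([
  [1,0,0,-0.02,0,0,0],
  [1,0,0,-0.05,0,0,0],
  [1,0,0,-0.06,0,0,0],
  [1,0,0,-0.05,0,0,0],
  [1,0,0,-0.009,0,0,0],
  [1,0,0,0,0,0,0],
  [1,0,0,0,0,0,0],
  [1,0,0,0,0,0,0],
  [1,0,0,0,0,0,0],
  [1,0,0,0,0,0,0],
])

```text
time: 11.5
tool_pos: [466.8, -302.5, 403.3]
ee_rot: [-0.085, 0.996, 0.0, -0.0]
force: [0.2, -0.8, 0.0]
finger_gap: 94.1
finger_force: 0.0
```

Run:
```python
from h import *
save('side','side2'); t=save('top','top2'); to([400,310,404],83)
a=load('side2')['img'][150:450,200:520]
b=cv2.resize(t['img'][170:282,300:442],(400,316),interpolation=cv2.INTER_CUBIC)
cv2.imwrite('pics/c2.png',np.hstack([cv2.resize(a,(400,316)),b]))
```

```text
t 11.6 pos [ 466.8 -302.5  403.5] yawy 99.78 shift [-3.83e-02  6.15e-01 -5.00e-04] rz 0.2929 tilt(tool) [ 0.0001 -0.0003  0.    ] F [0.4 0.5 0.1] gap 94.2 0.0 q7 2.41
```

View pics/c2.png

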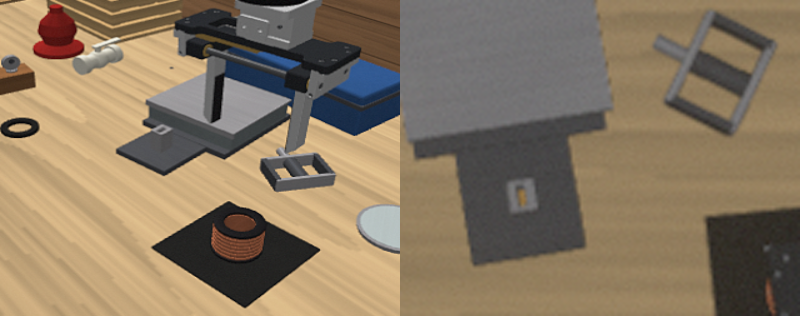

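The coil stands upright at the centre of the mat, let go. The bare post is visible at about (343,239.5) in the top view. I'll pass over the lock for a close look on the way to the keys.

Request:
step_arm([
  [1,-0.0207,0.0458,0,0,0,0],
  [1,-0.0207,0.0458,0,0,0,0],
  [1,-0.0207,0.0458,0,0,0,0],
  [1,-0.0207,0.0458,0,0,0,0],
  [1,-0.0207,0.0458,0,0,0,0],
  [1,0,0,0.03,0,0,0],
  [1,0,0,0.03,0,0,0],
  [1,0,0,0.02,0,0,0],
  [1,0,0,0,0,0,0],
  [1,0,0,0,0,0,0],
])

```text
time: 12.85
tool_pos: [530.1, -59.3, 324.4]
ee_rot: [-0.085, 0.996, -0.0, 0.0]
force: [0.4, 1.2, 0.0]
finger_gap: 94.0
finger_force: 0.0
```

Run:
```python
from h import *
s=save('wrist','w3'); to([400,310,404],83)
u,v=map(int,proj(s,[545,-59,52])); print(u,v,s['o'])
a=s['img'][v-60:v+60,u-60:u+60]
cv2.imwrite('pics/c3.png',cv2.resize(a,(600,600),interpolation=cv2.INTER_CUBIC))
```

```text
t 12.9 pos [530.2 -59.3 324.6] yawy 99.78 shift [ 0.0654  0.3861 -0.0796] rz 0.2929 tilt(tool) [-0.0003  0.0013  0.    ] F [-0.5  0.1  0.1] gap 93.7 0.0 q7 1.93
317 271 [461.61447517 -73.05277744 304.08307825]
```

View pics/c3.png

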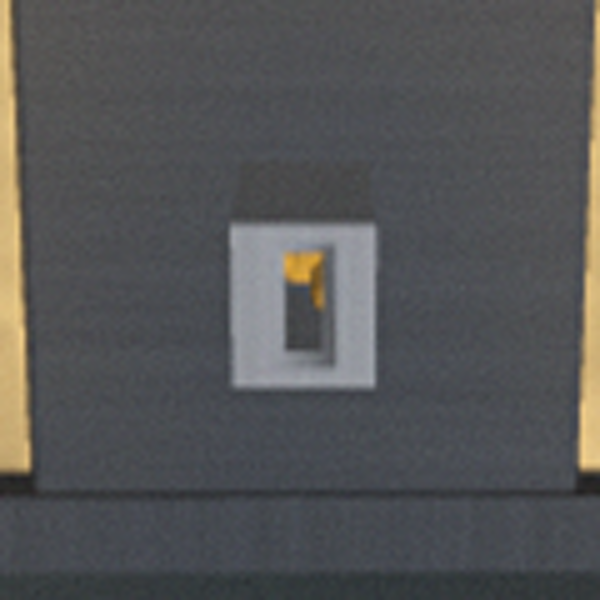

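The post-top corners in the crop are (230,222), (376,222), (376,388) and (231,388).

Run:
```python
from h import *
s=load('w3')
f=lambda x,y:at(s,257+(x+.5)/5-.5,211+(y+.5)/5-.5,52)[:2]
P=np.array([f(*p) for p in [(230.5,222),(376,222),(376,388),(231,388)]]);print(P.round(1),P.mean(0))
print(np.linalg.norm(np.diff(P,axis=0),axis=1)); 
for a,b in((3,0),(2,1)): d=P[a]-P[b];print(np.degrees(np.arctan2(d[1],d[0])))
for a,b in((1,0),(2,3)): d=P[a]-P[b];print(np.degrees(np.arctan2(d[1],d[0])))
t=load('top2'); print(at(t,343.3,239.5,52))
# block estimate from top0 corners (crop origin 150,240, x4)
t=load('top0');g=lambda x,y,z:at(t,150+(x+.5)/4-.5,240+(y+.5)/4-.5,z)[:2]
Q=np.array([g(*p,40) for p in [(133,37),(213,47),(182,290),(100,281)]]); print(Q.round(1),Q.mean(0),np.linalg.norm(np.diff(Q,axis=0),axis=1))
```

```text
[[533.8 -72.2]
 [530.  -50.6]
 [556.3 -45.8]
 [560.  -67.9]] [545.02710211 -59.09889968]
[21.93810914 26.63896975 22.40169397]
9.316760799051124
10.313852775182125
99.75399359966184
99.75701701395276
[543.88136368 -58.42545151  52.        ]
[[517.2 327.9]
 [511.9 278.9]
 [366.  293.3]
 [370.4 343.1]] [441.3670023  310.81922541] [ 49.2338038  146.55307572  49.96689667]
```

Request:
step_arm([
  [1,0.0091,0.0555,0,0,0,0],
  [1,0.0091,0.0555,0,0,0,0],
  [1,0.0091,0.0555,0,0,0,0],
  [1,0.0091,0.0555,0,0,0,0],
  [1,0.0091,0.0555,0,0,0,0],
  [1,0.0091,0.0555,0,0,0,0],
  [1,0.0091,0.0555,0,0,0,0.1],
  [1,0,0,0,0,0,0.172],
  [1,0,0,0,0,0,0],
  [1,0,0,0,0,0,0],
])

```text
time: 14.15
tool_pos: [401.4, 312.3, 324.1]
ee_rot: [0.049, 0.999, 0.0, 0.0]
force: [0.7, 0.5, -0.9]
finger_gap: 93.7
finger_force: 0.0
```

Run:
```python
from h import *
s=save('wrist','w4'); to([401.5,314,324],84.2)
u,v=map(int,proj(s,[402,312,74])); print(u,v,s['o'])
v=max(70,v);a=s['img'][v-70:v+70,u-90:u+90]; print(u-90,v-70)
cv2.imwrite('pics/c4.png',cv2.resize(a,None,fx=4,fy=4,interpolation=cv2.INTER_CUBIC))
```

```text
t 14.2 pos [401.4 312.2 324. ] yawy 84.32 shift [ 0.0001  0.0018 -0.    ] rz 0.0022 tilt(tool) [0.0003 0.0004 0.    ] F [ 0.2  0.4 -0.6] gap 93.9 0.0 q7 0.82
320 262 [332.20649643 317.22581599 303.75940149]
230 192
```

View pics/c4.png

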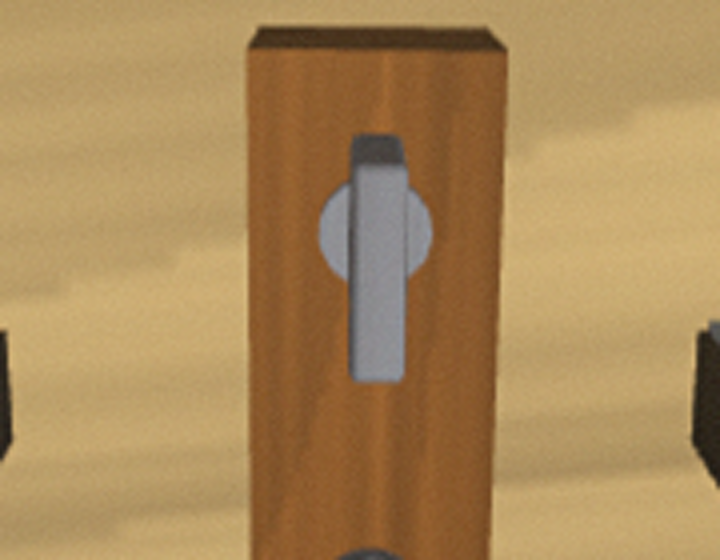

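The wing bow's top runs from (355,165)–(405,165) to (351,381)–(404,381) in the crop, and the collar disc is centred at about (375.5,232).

Run:
```python
from h import *
s=load('w4')
f=lambda x,y,z:at(s,230+(x+.5)/4-.5,192+(y+.5)/4-.5,z)[:2]
P=np.array([f(*p,74) for p in [(355,165),(406,165),(404,381),(350,381)]]);print(P.round(1),P.mean(0),np.linalg.norm(np.diff(P,axis=0),axis=1))
d=(P[2]+P[3]-P[0]-P[1]);print('yaw',np.degrees(np.arctan2(d[1],d[0])))
print('collar',f(375.5,232,44))
B=[f(*p,40) for p in [(248,48),(251,560),(507,48),(492,560)]]
for a in (0,2): d=B[a+1]-B[a];print('blk yaw',np.degrees(np.arctan2(d[1],d[0])))
print((B[0]+B[2])/2,np.linalg.norm(B[0]-B[2]))
to([*P.mean(0),0],0)
```

```text
[[381.4 312.9]
 [382.2 321.5]
 [420.9 317.7]
 [419.9 308.2]] [401.11296171 315.05309604] [ 8.6230009  38.82670168  9.49504629]
yaw -6.282763217083281
collar [401.38963868 314.96747882]
blk yaw -6.361901362114635
blk yaw -5.787512054801945
[366.45131843 318.73543758] 49.256579368762154
t 14.2 pos [401.4 312.2 324. ] yawy 84.32 shift [0.0007 0.0027 0.324 ] rz 1.4717 tilt(tool) [0.0003 0.0004 0.    ] F [ 0.2  0.4 -0.6] gap 93.9 0.0 q7 0.82
```

Request:
step_arm([
  [1,0.0005,0.0027,0.02,0,0,0.008],
  [1,0,0,0.03,0,0,0],
  [1,0,0,0.02,0,0,0],
  [1,0,0,0.009,0,0,0],
  [1,0,0,0,0,0,0],
  [1,0,0,0,0,0,0],
  [0.3,0,0,0,0,0,0],
  [0.3,0,0,0,0,0,0],
  [0.3,0,0,0,0,0,0],
  [0.3,0,0,0,0,0,0],
])

```text
time: 15.45
tool_pos: [400.8, 315.6, 244.7]
ee_rot: [0.055, 0.999, 0.0, 0.0]
force: [-0.9, -0.7, -0.2]
finger_gap: 57.2
finger_force: 0.0
```

Request:
step_arm([
  [0.25,0,0,0,0,0,0],
  [0,0,0,0,0,0,0],
  [0,0,0,0,0,0,0],
  [0,0,0,0,0,0,0],
  [0,0,0,0,0,0,0],
  [0,0,0,0,0,0,0],
  [0,0,0,0,0,0,0],
  [0,0,0,0,0,0,0],
  [0,0,0,0,0,0,0],
  [0,0,0,0,0,0,0],
])

```text
time: 16.7
tool_pos: [400.9, 315.9, 244.8]
ee_rot: [0.054, 0.999, 0.0, 0.0]
force: [0.5, 6.2, -0.6]
finger_gap: 9.8
finger_force: 30.0
```

Run:
```python
from h import *
to([401.2,315,245],83.85)
st=monitor.get_state();print(st['wrist_torque'])
```

```text
t 16.7 pos [400.9 315.9 244.8] yawy 83.76 shift [-0.0004 -0.0009 -0.0002] rz -0.0016 tilt(tool) [0.001  0.0005 0.    ] F [ 0.5  6.2 -0.6] gap 9.8 30.0 q7 0.84
[ 1.39756797 -0.15282239  0.04366074]
```

Request:
step_arm([
  [0,0,0.0003,0,0,0,0],
  [0,0,0.0003,0,0,0,0],
  [0,0,0,0,0,0,0],
  [0,0,0,-0.004,0,0,0],
  [0,0,0,-0.008,0,0,0],
  [0,0,0,-0.012,0,0,0],
  [0,0,0,-0.012,0,0,0],
  [0,0,0,0,0,0,0],
  [0,0,0,0,0,0,0],
  [0,0,0,0,0,0,0],
])

```text
time: 17.95
tool_pos: [400.8, 315.9, 280.2]
ee_rot: [0.055, 0.999, -0.0, -0.0]
force: [-0.8, 0.5, -0.5]
finger_gap: 10.2
finger_force: 30.0
```

Request:
step_arm([
  [0,0,0,-0.02,0,0,0],
  [0,0,0,-0.03,0,0,0],
  [0,0,0,-0.02,0,0,0],
  [0,0,0,0,0,0,0],
  [0,0,0,0,0,0,0],
  [0,0,0,0,0,0,0],
  [0,0,0,0,0,0,0],
  [0,0,0,0,0,0,0],
  [0,0,0,0,0,0,0],
  [0,0,0,0,0,0,0],
])

```text
time: 19.2
tool_pos: [400.9, 316.1, 350.6]
ee_rot: [0.055, 0.999, -0.0, -0.0]
force: [-0.6, 0.1, 0.7]
finger_gap: 9.7
finger_force: 30.0
```

Run:
```python
from h import *
s=save('side','side3'); w=save('wrist','w5'); to([545,-59.1,352],99.78)
u,v=map(int,proj(s,[401,316,140])); a=cv2.resize(s['img'][v-50:v+50,u-50:u+50],(400,400),interpolation=cv2.INTER_CUBIC)
p=monitor.get_state()['tool_pos']
u,v=map(int,proj(w,[p[0],p[1],p[2]-190])); print(u,v); u0,v0=u-100,min(v-100,280)
b=cv2.resize(w['img'][v0:v0+200,u0:u0+200],(400,400),interpolation=cv2.INTER_CUBIC)
cv2.imwrite('pics/c5.png',np.hstack([a,b]))
```

```text
t 19.3 pos [400.9 316.1 350.6] yawy 83.74 shift [-0.1841 -0.3573 -0.0014] rz -0.2799 tilt(tool) [-0. -0.  0.] F [0.1 0.6 0.3] gap 9.6 30.0 q7 0.8
321 294
```

View pics/c5.png

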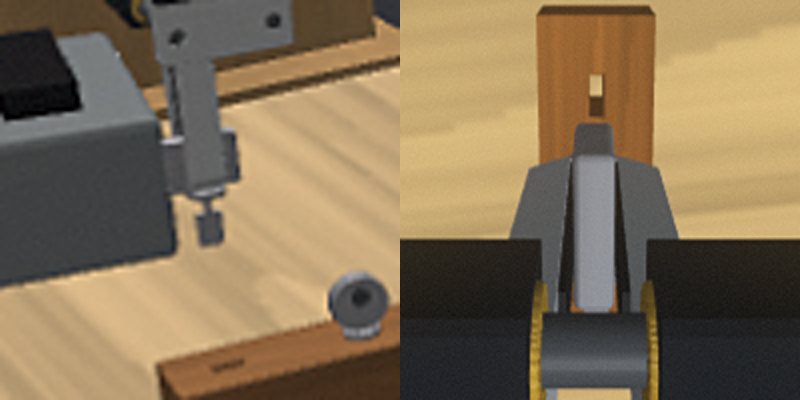

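The key is gripped upright and clear of the block, and the other key is untouched. In the right crop the bow top spans about (576–614, 155–308). I'll use that to check the camera bias and where the key sits in the hand.

Run:
```python
from h import *
s=load('w5'); st=monitor.get_state(); M=R.from_quat(st['ee_rot']).as_matrix(); z=st['tool_pos'][2]-170.8
f=lambda x,y:M.T@(at(s,221+(x-400+.5)/2-.5,194+(y+.5)/2-.5,z)-st['tool_pos'])
for p in [(576,155),(613,155),(614,308),(576,308)]: print(f(*p).round(1))
for n,q in (('w4',None),): 
    print('T',np.array(eyes.snapshot('wrist')['tool_from_camera']).round(3).tolist())
```

```text
[ 19.2  -6.  170.8]
[ 19.2   2.4 170.8]
[-19.6   2.9 170.8]
[-19.6  -6.2 170.8]
T [[-0.001, -0.971, -0.24, 69.333], [1.0, -0.0, -0.0, -1.879], [0.0, -0.24, 0.971, 20.284], [0.0, 0.0, 0.0, 1.0]]
```

Request:
step_arm([
  [0,-0.0132,-0.0256,0,0,0,0],
  [0,-0.0262,-0.0509,0,0,0,0],
  [0,-0.0262,-0.0509,0,0,0,0],
  [0,-0.0262,-0.0509,0,0,0,0],
  [0,-0.0262,-0.0509,0,0,0,0],
  [0,-0.0262,-0.0509,0,0,0,0],
  [0,-0.0262,-0.0509,0,0,0,0],
  [0,-0.0132,-0.0251,0,0,0,0],
  [0,0,0,0,0,0,-0.14],
  [0,0,0,0,0,0,-0.14],
])

```text
time: 20.6
tool_pos: [544.6, -58.3, 350.5]
ee_rot: [-0.087, 0.996, -0.0, -0.0]
force: [-0.0, -0.3, -0.2]
finger_gap: 9.6
finger_force: 30.0
```

Request:
step_arm([
  [0,0,0,0.02,0,0,0],
  [0,0,0,0.02,0,0,0],
  [0,0,0,0.01,0,0,0],
  [0,0,0,0,0,0,0],
  [0,0,0,0,0,0,0],
  [0,0,0,0,0,0,0],
  [0,0,0,0,0,0,0],
  [0,0,0,0,0,0,0],
  [0,0,0,0,0,0,0],
  [0,0,0,0,0,0,0],
])

```text
time: 21.85
tool_pos: [544.6, -57.9, 300.6]
ee_rot: [-0.085, 0.996, -0.0, -0.0]
force: [0.2, -0.8, -0.6]
finger_gap: 9.6
finger_force: 30.0
```

Run:
```python
from h import *
w=save('wrist','w6'); to([544.6,-57.9,292],99.78); s=save('side','side4'); t=save('top','top4')
p=monitor.get_state()['tool_pos']
u,v=map(int,proj(w,[545,-59,60])); v0=min(v-100,280);b=cv2.resize(w['img'][v0:v0+200,u-100:u+100],(400,400),interpolation=cv2.INTER_CUBIC)
u,v=map(int,proj(s,[545,-59,70])); a=cv2.resize(s['img'][v-40:v+40,u-40:u+40],(400,400),interpolation=cv2.INTER_CUBIC)
cv2.imwrite('pics/c6.png',np.hstack([a,b]))
```

```text
t 21.9 pos [544.6 -57.9 300.6] yawy 99.78 shift [-0.     -0.      0.0086] rz 0.0 tilt(tool) [-0.     -0.0001  0.    ] F [-0.9  0.5 -0.1] gap 9.6 30.0 q7 1.95
```

View pics/c6.png

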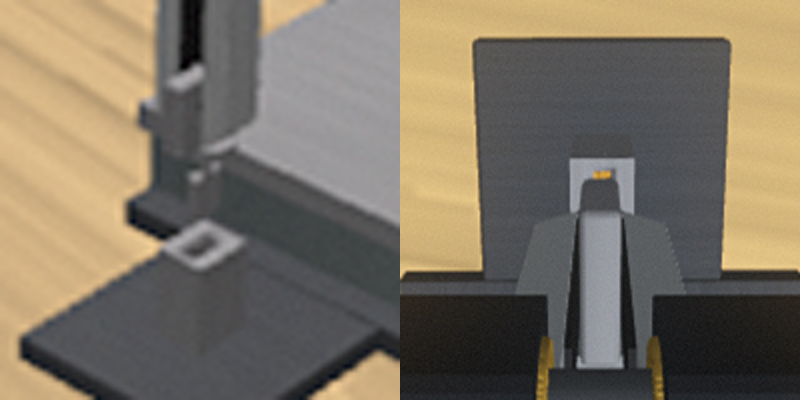

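The key hangs directly over the slot (slot mouth at about (205,243) in the left crop), tip roughly 13 mm above it. Now I'll lower it to about 8 mm depth, gently.

Request:
step_arm([
  [0,0,0,0.004,0,0,0],
  [0,0,0,0.004,0,0,0],
  [0,0,0,0.003,0,0,0],
  [0,0,0,0.002,0,0,0],
  [0,0,0,0.002,0,0,0],
  [0,0,0,0.0015,0,0,0],
  [0,0,0,0.0015,0,0,0],
  [0,0,0,0,0,0,0],
  [0,0,0,0,0,0,0],
  [0,0,0,0,0,0,0],
])

```text
time: 23.25
tool_pos: [544.6, -57.9, 282.7]
ee_rot: [-0.085, 0.996, -0.0, 0.0]
force: [0.0, 0.4, -1.0]
finger_gap: 10.1
finger_force: 30.0
```

Run:
```python
from h import *
to([544.6,-57.9,279.8],99.78); print(monitor.get_state()['wrist_torque'])
```

```text
t 23.25 pos [544.6 -57.9 282.7] yawy 99.79 shift [ 0.     -0.      0.0029] rz 0.0001 tilt(tool) [-0.0001  0.0001  0.    ] F [ 0.   0.4 -1. ] gap 10.1 30.0 q7 1.96
[ 0.04601573  0.02933059 -0.03398058]
```

Request:
step_arm([
  [0,0,0,0.002,0,0,0],
  [0,0,0,0.002,0,0,0],
  [0,0,0,0.002,0,0,0],
  [0,0,0,0.002,0,0,0],
  [0,0,0,0.001,0,0,0],
  [0,0,0,0.001,0,0,0],
  [0,0,0,0.0005,0,0,0],
  [0,0,0,0,0,0,0],
  [0,0,0,0,0,0,0],
  [0,0,0,0,0,0,0],
])

```text
time: 24.5
tool_pos: [544.6, -57.8, 272.1]
ee_rot: [-0.085, 0.996, 0.0, -0.0]
force: [0.3, 2.5, 0.4]
finger_gap: 9.9
finger_force: 30.0
```

Run:
```python
from h import *
to([544.6,-57.9,256.8],99.78); print(monitor.get_state()['wrist_torque'])
```

```text
t 24.5 pos [544.6 -57.8 272.1] yawy 99.79 shift [ 0.     -0.0001  0.0153] rz 0.0002 tilt(tool) [ 0.0001 -0.      0.    ] F [0.3 2.5 0.4] gap 9.9 30.0 q7 1.97
[ 0.69856937  0.02590826 -0.00883535]
```

Request:
step_arm([
  [0,0,0.0001,0.002,0,0,0],
  [0,0,0,0.002,0,0,0],
  [0,0,0,0.001,0,0,0.03],
  [0,0,0,0.001,0,0,-0.03],
  [0,0,0,0.001,0,0,-0.03],
  [0,0,0,0.001,0,0,0.03],
  [0,0,0,0.001,0,0,0],
  [0,0,0,0,0,0,0],
  [0,0,0,0,0,0,0],
  [0,0,0,0,0,0,0],
])

```text
time: 25.75
tool_pos: [544.6, -57.7, 263.1]
ee_rot: [-0.085, 0.996, 0.0, 0.0]
force: [0.2, 2.8, 4.3]
finger_gap: 10.0
finger_force: 30.0
```

Run:
```python
from h import *
to([544.6,-57.9,256.8],99.78); print(monitor.get_state()['wrist_torque'])
```

```text
t 25.75 pos [544.6 -57.7 263.1] yawy 99.78 shift [ 0.     -0.0002  0.0063] rz -0.0 tilt(tool) [0.     0.0001 0.    ] F [0.2 2.8 4.3] gap 10.0 30.0 q7 1.97
[ 0.85193269 -0.15907059 -0.09278952]
```

Request:
step_arm([
  [0,0,0.0001,0.0015,0,0,0],
  [0,0,0,0.001,0,0,0.03],
  [0,0,0,0.001,0,0,-0.03],
  [0,0,0,0.001,0,0,-0.03],
  [0,0,0,0.001,0,0,0.03],
  [0,0,0,0.0005,0,0,0],
  [0,0,0,0,0,0,0],
  [0,0,0,0,0,0,0],
  [0,0,0,0,0,0,0],
  [0,0,0,0,0,0,0],
])

```text
time: 27.0
tool_pos: [544.6, -57.7, 257.1]
ee_rot: [-0.085, 0.996, -0.0, 0.0]
force: [2.2, 1.7, 1.0]
finger_gap: 9.8
finger_force: 30.0
```

Run:
```python
from h import *
to([544.6,-57.9,256.8],99.78); print(monitor.get_state()['wrist_torque'])
```

```text
t 27.0 pos [544.6 -57.7 257.1] yawy 99.78 shift [ 0.     -0.0002  0.0003] rz 0.0001 tilt(tool) [-0.0002  0.0001  0.    ] F [2.2 1.7 1. ] gap 9.8 30.0 q7 1.97
[ 0.54988782 -0.62173922 -0.08544673]
```

Request:
step_arm([
  [0,0,0,0.0005,0,0,0],
  [0,0,0,0.0005,0,0,0],
  [0,0,0,0,0,0,0],
  [0,0,0,0,0,0,0],
  [0,0,0,0,0,0,0],
  [0,0,0,0,0,0,0],
  [0,0,0,0,0,0,0],
  [0,0,0,0,0,0,0],
  [0,0,0,0,0,0,0],
  [0,0,0,0,0,0,0],
])

```text
time: 28.25
tool_pos: [544.6, -57.7, 256.6]
ee_rot: [-0.085, 0.996, 0.0, 0.0]
force: [-1.0, 2.5, 12.8]
finger_gap: 9.9
finger_force: 30.0
```

Run:
```python
from h import *
to([544.6,-57.9,256.8],99.78); s=save('side','side5'); w=save('wrist','w7')
u,v=map(int,proj(w,[545,-59,60])); v0=min(v-100,280);b=cv2.resize(w['img'][v0:v0+200,u-100:u+100],(400,400),interpolation=cv2.INTER_CUBIC)
u,v=map(int,proj(s,[545,-59,55])); a=cv2.resize(s['img'][v-30:v+30,u-30:u+30],(400,400),interpolation=cv2.INTER_CUBIC)
cv2.imwrite('pics/c7.png',np.hstack([a,b]))
```

```text
t 28.25 pos [544.6 -57.7 256.6] yawy 99.78 shift [ 0.0001 -0.0002 -0.0002] rz 0.0001 tilt(tool) [0.     0.0003 0.    ] F [-1.   2.5 12.8] gap 9.9 30.0 q7 1.98
```

View pics/c7.png

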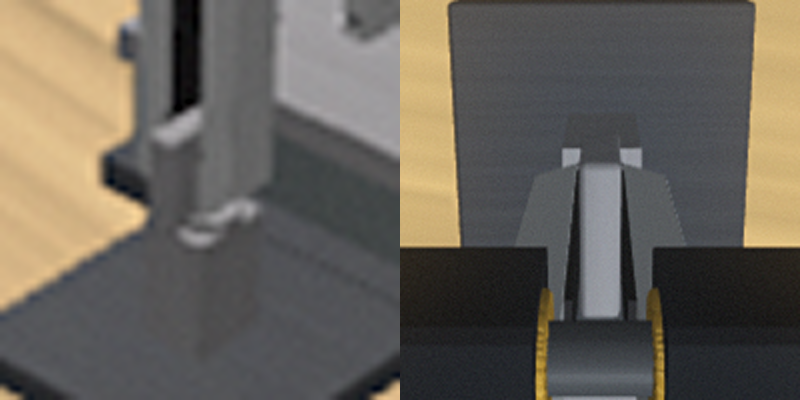

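The collar sits on the post top: the expected TCP height was reached and Fz is 13 N. Now the clockwise turn.

Request:
step_arm([
  [0,0,0,0,0,0,0.08],
  [0,0,0,0,0,0,0.12],
  [0,0,0,0,0,0,0.12],
  [0,0,0,0,0,0,0.12],
  [0,0,0,0,0,0,0.12],
  [0,0,0,0,0,0,0.12],
  [0,0,0,0,0,0,0.12],
  [0,0,0,0,0,0,0],
  [0,0,0,0,0,0,0],
  [0,0,0,0,0,0,0],
])

```text
time: 29.6
tool_pos: [544.8, -57.3, 256.6]
ee_rot: [0.309, 0.951, 0.0, 0.0]
force: [-0.0, 6.1, 12.1]
finger_gap: 9.5
finger_force: 30.0
```

Run:
```python
from h import *
to([544.6,-57.7,256.6],9.78); print(monitor.get_state()['wrist_torque'])
```

```text
t 29.6 pos [544.8 -57.3 256.6] yawy 53.98 shift [-0.0001 -0.0005 -0.    ] rz 0.7714 tilt(tool) [ 0.0009 -0.      0.    ] F [-0.   6.1 12.1] gap 9.5 30.0 q7 1.3
[ 1.40101388  0.08646912 -0.01206163]
```

Request:
step_arm([
  [0,0.0002,0.0002,0,0,0,0.08],
  [0,0,0,0,0,0,0.12],
  [0,0,0,0,0,0,0.12],
  [0,0,0,0,0,0,0.12],
  [0,0,0,0,0,0,0.12],
  [0,0,0,0,0,0,0.12],
  [0,0,0,0,0,0,0.09],
  [0,0,0,0,0,0,0],
  [0,0,0,0,0,0,0],
  [0,0,0,0,0,0,0],
])

```text
time: 30.85
tool_pos: [544.9, -57.0, 256.6]
ee_rot: [0.644, 0.765, 0.001, 0.0]
force: [1.5, 5.6, 10.3]
finger_gap: 9.9
finger_force: 30.0
```

Run:
```python
from h import *
to([544.6,-57.7,256.6],9.78); print(monitor.get_state()['wrist_torque'])
s=save('side','side6'); w=save('wrist','w8')
b=cv2.resize(w['img'],(533,400))
u,v=map(int,proj(s,[600,-50,60])); a=cv2.resize(s['img'][v-90:v+90,u-60:u+60],(267,400),interpolation=cv2.INTER_CUBIC)
cv2.imwrite('pics/c8.png',np.hstack([a,b]))
```

```text
t 30.85 pos [544.9 -57.  256.6] yawy 9.86 shift [-0.0006 -0.0004  0.    ] rz 0.0014 tilt(tool) [ 0.0011 -0.0006  0.    ] F [ 1.5  5.6 10.3] gap 9.9 30.0 q7 0.66
[ 1.27231414 -0.40132589 -0.00486901]
```

View pics/c8.png

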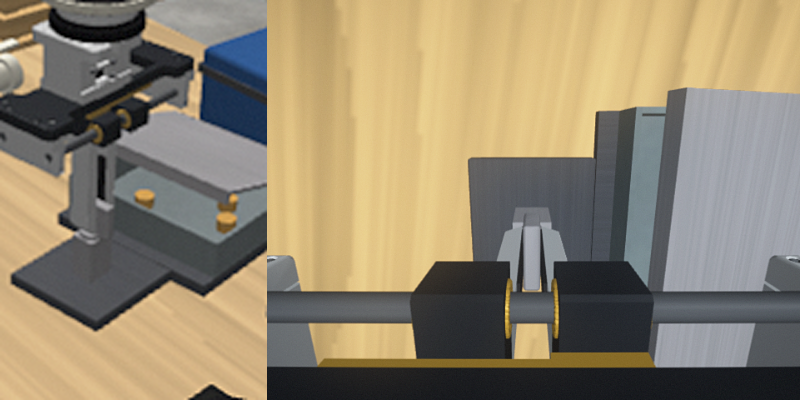

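The lid is clearly raised and the bow is still aligned with the fingers. I'll check the lid angle against its near corner at about (232,190) in the left crop.

Run:
```python
from h import *
s=load('side6'); u,v=map(int,proj(s,[600,-50,60])); y=np.radians(9.78); ex=np.array([np.cos(y),np.sin(y),0]);ey=np.array([-np.sin(y),np.cos(y),0])
for th in (0,.2,.22,.25,.28,.31,.33):
    for side in (-85,85):
        P=np.array([545,-58.5,48])+ex*(225-160*np.cos(th))+ey*side+np.array([0,0,160*np.sin(th)])
        q=proj(s,P); print(th,side,((q-[u-60,v-90])*[2.225,2.222]).round(0),end=' ')
    print()
```

```text
0 -85 [217. 244.] 0 85 [ 68. 174.] 
0.2 -85 [222. 211.] 0.2 85 [ 71. 143.] 
0.22 -85 [223. 208.] 0.22 85 [ 72. 140.] 
0.25 -85 [224. 202.] 0.25 85 [ 73. 135.] 
0.28 -85 [225. 197.] 0.28 85 [ 74. 130.] 
0.31 -85 [227. 192.] 0.31 85 [ 75. 125.] 
0.33 -85 [228. 188.] 0.33 85 [ 75. 122.]
```

Request:
step_arm([
  [0,0,0,0,0,0,0.03],
  [0,0,0,0,0,0,0.02],
  [0,0,0,0,0,0,0],
  [0,0,0,0,0,0,0],
  [0,0,0,0,0,0,0],
  [0,0,0,0,0,0,0],
  [0,0,0,0,0,0,0],
  [0,0,0,0,0,0,0],
  [0,0,0,0,0,0,0],
  [0,0,0,0,0,0,0],
])

```text
time: 32.2
tool_pos: [544.9, -57.0, 256.6]
ee_rot: [0.663, 0.749, 0.001, 0.0]
force: [2.2, 3.9, 11.2]
finger_gap: 9.9
finger_force: 30.0
```

Run:
```python
from h import *
to([544.6,-57.7,256.6],9.78); print(monitor.get_state()['wrist_torque'])
a=load('side6')['img'].astype(int); b=save('side','side7')['img'].astype(int); print(np.abs(a-b).max(2).__gt__(40).sum())
```

```text
t 32.2 pos [544.9 -57.  256.6] yawy 7.0 shift [-0.0006 -0.0004  0.    ] rz -0.0486 tilt(tool) [ 0.0011 -0.0006  0.    ] F [ 2.2  3.9 11.2] gap 9.9 30.0 q7 0.62
[ 1.24880517 -0.45642962  0.0863936 ]
414
```

The lid corner matches about 0.28 rad, and the turn has 0.05 rad more on it since then. The key is home with about 11 N down and the grip is at 30 N, so I'm handing in.

```bash
python3 -c "
from rig import bot
print(bot.sign_off())"
```

```text
the job is handed in; nothing more can be done
None
```

I handed the job in at about 32 s: the coil stands upright on the mat, and the wing key is home in the lock, turned about a quarter turn and still gripped, with the lid lifted about 0.28 rad by the camera check. The hand-in returned no verdict.

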